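# Hang the second washed template on the drying hook and open the air

## Robot

A 6-joint arm with a two-finger parallel gripper is mounted at the origin on the work surface. World frame = base frame: x ahead of the robot, y to its left, z up, the work surface at z = 0. Lengths are in m, angles in degrees, forces in N, time in s.
With the tool pointing down it reaches from about 0.375 to 0.9 m from the base axis. Payload 3.1 kg.
Tool frame: the origin (TCP) lies where the fingers leave the gripper's body, on its centre line; the fingertips stand 70 mm ahead of it and the grasp point (between the pads) lies 51 mm ahead of it; z points along the fingers, y is the line along which they close (so a half turn about z gives the same grasp; the last joint's range is limited). The gripper opens to 87 mm and grips with 3 to 60 N. Pads are 19 mm wide; open, the fingers measure 117 mm over their backs; the gripper's body (75 mm by 190 mm) begins 51 mm behind the grasp point.
Start: joints at [54.402, 30.224, 82.088, -0, 67.689, -10.227], TCP at [0.268, 0.565, 0.292] pointing down, gripper open.
Joint ranges: [-176.69, 176.69], [-43.24, 126.21], [12.49, 139.97], [-82, 262], [0, 151.66], [-163.58, 163.58]. Speed limits (degrees/s): [159.86, 159.86, 180, 180, 180, 180].

## Interface

Orientations are given as a 3x3 rotation matrix whose columns are the frame's x, y, z axes.
In Python, from rig import readout, capture, calibration, bot, look_for gives the robot as it stands. The module is installed in compiled form; this text tells all that it offers.
- The arm moves only by the shell command python3 -m pendant 'ROWS'. ROWS is JSON, a list of rows, each a list of 7 numbers: the shift along the tool's x, y, z normalised to -1 to 1, where 1 is 200 mm, then the turn, a rotation vector about the tool's x, y, z normalised to -1 to 1, where 1 is 180 degrees, then the closure, from -1 (fully open) to 1 (shut). In form: [[dx, dy, dz, ax, ay, az, grip], ...]. A call has 1 to 8 rows; each row is the pose to reach, as a shift and turn from the pose commanded when the call began, along the tool's axes at that moment, turning the shorter way round; what a row does not reach only later rows make up. A row lasts 1/10 s, in which the tool goes at most 50 mm and 8.59 degrees, less where a joint would pass 70% of its speed; a pose out of reach is approached as far as the arm can. A call with a number of a shift or a turn outside -1 to 1 is refused whole. A call with a gripper value outside its range is refused whole. The fingers move at their own pace and stop on an object; the grip force is fixed at half the most. Time passes only in rows, so rows that repeat a pose let the fingers close. It gives the time, the measured TCP pose, the force, the opening and the grip force at its end, in the units of the state.
- readout.read_state(): the state, without advancing time (a new reading comes with each control period).
- capture(name): name is "side" or "top"; returns (picture, depth): 400x640x3 uint8, red, green, blue; 400x640 float32, m along the optical axis (not along the pixel's ray), 0 where there is no reading.
- calibration(name): a dict with "mtx" (3x3 intrinsics, pixels), "T" (4x4, takes a point from camera to world coordinates). Camera axes: x right, y down, z forward; pixel columns grow to the right and rows downward; lengths in m; the calibration is good to about 2 mm. A picture is of the moment at which its call begins. calibration takes no time and is no camera call.
- bot.hand_in(): hands the job in; it is judged then, once.
Trained networks look in the newest picture that a camera, given by its name, has taken for a name from the list of things; names that differ only in an ending like _2 or _b are one class to them, and where a whole thing is asked for, a point or a joint stands for the part that bears it (a point fixed in the world has none). Each returns a list of dicts, best first, with "conf" (0 to 1); they miss things now and then, are a little off and sometimes report something else, mostly with a low value. They report only what shows in the picture. A call takes as long as a camera call. They do not tell look-alikes from the thing itself.
- look_for(thing, camera): "extent" ([left, top, right, bottom] in pixels, round what is visible of it).
The state is a dict: "time_s": time; "joint_positions": joint angles; "qvel": joint speeds; "tau": joint torques, N m; "position": TCP position; "tcp_rot": TCP orientation; "force": force on the tool from outside, world axes, zero at the start; "moment": the same for the moment, N m; "opening": opening from 0.0 (shut) to 1.0 (fully open); "grasp_force": force on a finger pad.
Only numpy, scipy, OpenCV 4.12 (cv2) and the standard library are available. Lean on these libraries where they do the work, as an engineer would, in place of code of your own. Each camera call takes 0.05 s, during which the arm holds its last target. There are 200 camera calls.

## Task

A washed loading template, the one with oblong windows and a hanging tab, stands in the draining rack: lift it out and hang it by the eye of its tab on the shelf's drying hook, in front of the template that already hangs there, with at least a finger's breadth of air between the two, without bumping, shoving or swinging that first one. Then, once it hangs free, open the air valve on the underside of the shelf fully by turning its lever a quarter turn, until it lies along the shelf's front edge against its stop. Leave everything else on the bench and in the rack where it is.

Things in the scene. Friction and masses are not known exactly. Their poses are not given: they have to be found in the camera images.
- slot_template: The template to hang: bare aluminium plate, 0.2 kg, upright in a rack slot. Body 100 wide (own y) x 105 high (z) x 8 mm thick (x) with 3 x 4 oblong windows. Above it, centred, a hanging tab 46 wide, 8 thick, 105 to 172 mm above the bottom edge, with an eye through it 26 wide, 115 to 160 mm up: two 10 mm side bars, 12 mm top bar. Origin: middle of the bottom edge. Front and back alike.
- slot_template_eye (a point): Bearing point of that template: middle of the eye's upper edge (160 mm above the bottom edge, mid thickness), which rests on top of the hook bar when hung. The eye's upper corners are bevelled by 7 mm. Axes as slot_template. The tab can be gripped across its 46 mm (along y) or its 8 mm (along x).
- round_template: The template already hanging on the hook, near the shelf: outline, sizes, axes and origin as slot_template, but with 4 x 4 round 16 mm holes. It hangs loose, its thickness (own x) along the hook bar.
- round_template_eye (a point): Bearing point of the hanging template: middle of the upper edge of its eye, resting on top of the hook bar, 25 to 50 mm out from the shelf's front edge at the start.
- riser: Stainless riser shelf fixed on the bench at the robot's left, 340 mm wide (own y), 260 mm deep (own x), top 280 mm above the bench. Origin: on the bench under its middle; its front looks to its own -x. Front edge 130 mm from the origin, with a lip from 260 to 280 mm high. A tray with glassware, up to 420 mm high, stands on it 100 mm or more behind the front edge.
- hook_root (a point): Root of the drying hook: on its bar's axis, in the plane of the shelf's front edge, 245 mm above the bench. Axes as riser. The bar is round, 10 mm thick, level, and runs out along riser -x for 135 mm to hook_end, from a back plate 44 mm wide and 4 mm thick.
- hook_end (a point): Point on the bar's axis, 135 mm out from hook_root, where the hook turns up: 10 mm further out it ends in a round tip whose top is 21 mm above the bar's axis (outermost point 150 mm from hook_root). To pass an eye over the tip, keep its bearing point about 30 mm above the axis (21 to 40 mm); hung, it is 5 mm above the axis.
- air_lever (a joint): Lever of the quarter-turn air valve under the shelf's front edge, rad. 0: closed, sticks straight out from the shelf (riser -x), crosswise to the air pipe. 1.571: fully open at its stop, along the shelf's front edge (riser -y, away from the hook). Opens anticlockwise seen from above; stays where left; turning takes 0.12 N m, 2 N at the grip. Starts between 0 and 0.35.
- valve_pivot (a point): The vertical turning axis of the lever at the lever's mid height, 232 mm above the bench, 28 mm in front of the shelf's front edge, 150 mm along riser -y from the hook. Axes as riser. The steel valve body just above the lever (30 x 44 mm, 239 to 261 mm high) hangs there on a bracket from the shelf's underside.
- lever_tip (a point): Outer end of the lever, 94 mm from the pivot. The lever's outer 60 mm is a black rubber grip, 18 mm wide and 9 mm thick; a finger reaching down in front of the shelf can push it sideways. Its own -x points from the pivot to the tip.
- rack: Draining rack fixed on the bench: steel pan 190 (own x) x 135 mm (own y) with three slots at own x = -55, 0 and 55 mm; plates stand upright in them, thickness along rack x, on rails 20 mm above the bench. Each slot is a pair of wire loops (12 mm clear between, 90 mm wide, tops 88 mm above the bench). Origin: on the bench under its middle.
- cover_plate: Plain aluminium cover plate 100 x 90 x 8 mm, no tab or windows, standing in another slot of the rack; it stays there. Origin: middle of its bottom edge.
- spray_bottle: Clear round bottle with white cap, 56 mm wide, 135 mm tall, standing on the bench; leave alone. Origin: middle of its underside.
- tablet_jar: White round jar, 68 mm wide, 85 mm tall, standing on the bench; leave alone. Origin: middle of its underside.
There are look-alikes about, which are no part of the job. What is shaped like the round_template but blue is not meant.

How it is judged:
By the outcome, as a careful person would: the job done as asked, in the order asked, and still so for the second after the job is handed in, with the robot touching nothing.
It also fails if it takes over 67 s, if anything falls off the work surface, if the arm or the gripper's body presses on something with over 40 N, if the wrist force passes 120 N, or if a joint passes its speed limit or range.

## Working session

There is one attempt and no reset: what is moved stays moved. The work goes in short steps, Python scripts to look and compute and a shell command to move; the robot and the scene stay as the last step left them, time stands still between calls to the robot, and variables do not carry over. Pictures are saved under pics/ and viewed, at most 10 in all, crops included, and the job is handed in when it is done.

```bash
mkdir -p pics
cat > h.py <<'E'
import numpy as np, cv2
from rig import readout, capture, calibration, bot, look_for
def cloud(name):
    im,d=capture(name); c=calibration(name); K=np.array(c["mtx"]);T=np.array(c["T"])
    v,u=np.mgrid[:400,:640]
    P=np.stack([(u-K[0,2])/K[0,0]*d,(v-K[1,2])/K[1,1]*d,d],-1)@T[:3,:3].T+T[:3,3]
    P[d==0]=np.nan
    return im,P
def save(n,im,box=None,s=1):
    if box: im=im[box[1]:box[3],box[0]:box[2]]
    cv2.imwrite(n,cv2.cvtColor(cv2.resize(im,None,fx=s,fy=s,interpolation=cv2.INTER_CUBIC),cv2.COLOR_RGB2BGR))
E
python3 - <<'E'
from h import *
for n in("side","top"):
    im,P=cloud(n); save(f"pics/{n}0.png",im); np.save(f"{n}0.npy",P)
    c=calibration(n); print(n,np.round(c["T"],3).tolist(),np.round(c["mtx"],0).tolist())
    for t in ["slot_template","round_template","riser","rack","air_lever","cover_plate","spray_bottle","tablet_jar"]:
        print(t,[(np.round(r["extent"]).astype(int).tolist(),round(r["conf"],2)) for r in look_for(t,n)][:4])
s=readout.read_state();print(s["time_s"],s["position"],np.round(s["tcp_rot"],3).tolist(),s["opening"])
E
```

```text
side [[0.818, -0.364, 0.446, 0.136], [-0.575, -0.515, 0.636, -0.472], [-0.002, -0.776, -0.63, 0.732], [0.0, 0.0, 0.0, 1.0]] [[372.0, 0.0, 316.0], [0.0, 372.0, 199.0], [0.0, 0.0, 1.0]]
slot_template [([278, 136, 311, 137], 0.65), ([336, 267, 368, 344], 0.64)]
round_template [([322, 154, 354, 210], 0.86), ([258, 155, 271, 226], 0.57)]
riser [([118, 63, 310, 261], 0.61)]
rack [([316, 274, 424, 368], 0.87)]
air_lever [([279, 135, 308, 139], 0.57)]
cover_plate [([379, 265, 409, 319], 0.89)]
spray_bottle [([354, 190, 382, 241], 0.77), ([335, 265, 368, 344], 0.3)]
tablet_jar [([268, 247, 302, 291], 0.79)]
top [[0.008, -0.984, 0.179, 0.338], [-1.0, -0.009, -0.002, 0.088], [0.004, -0.179, -0.984, 1.314], [0.0, 0.0, 0.0, 1.0]] [[406.0, 0.0, 317.0], [0.0, 406.0, 201.0], [0.0, 0.0, 1.0]]
slot_template [([374, 234, 412, 243], 0.65), ([314, 243, 340, 261], 0.63)]
round_template [([263, 150, 296, 176], 0.7)]
riser [([121, 167, 301, 343], 0.73)]
rack [([365, 196, 414, 256], 0.96), ([316, 155, 334, 175], 0.35)]
air_lever [([233, 171, 253, 191], 0.53)]
cover_plate [([377, 200, 413, 208], 0.76)]
spray_bottle [([317, 156, 335, 177], 0.56)]
tablet_jar [([320, 243, 342, 261], 0.86), ([376, 234, 410, 242], 0.56)]
0.9 [0.26776344 0.56471965 0.29228754] [[-0.904, 0.428, 0.0], [0.428, 0.904, 0.0], [-0.0, 0.0, -1.0]] 1.0010818583480725
```

View pics/side0.png

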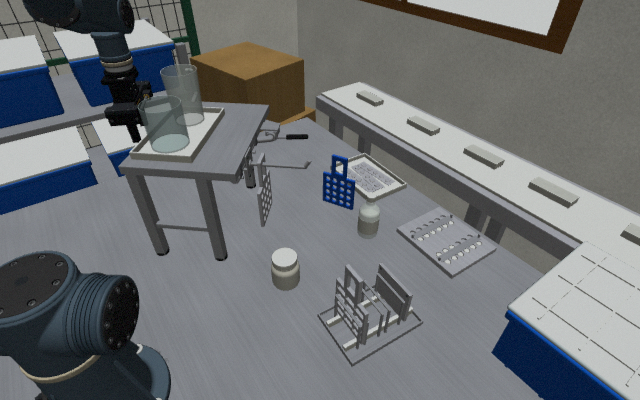

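View pics/top0.png

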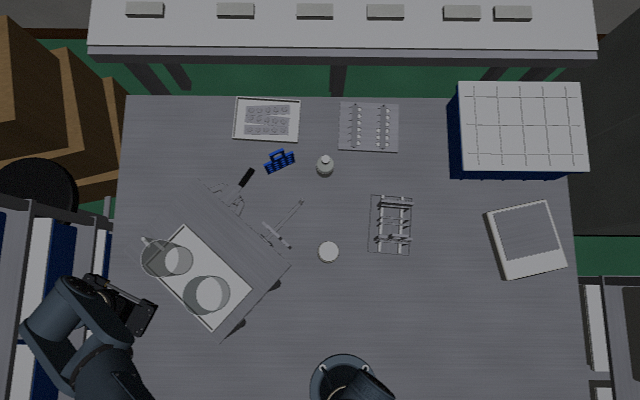

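Side view: the template with oblong windows is at px (350,305), front slot of the rack. The plain cover plate is behind it at (395,292). The round-hole template hangs at (264,190), and the blue look-alike is at (338,183). In the top view the hook bar runs (265,237)→(300,203) and the lever is at (247,178).

Run:
```python
from h import *
S=np.load("side0.npy");T=np.load("top0.npy")
def sel(P,box):
    m=np.zeros((400,640),bool);m[box[1]:box[3],box[0]:box[2]]=1
    return P[m&~np.isnan(P[...,0])]
# riser top
for n,P,b in(("top",T,(121,150,310,350)),("side",S,(118,63,310,261))):
    q=sel(P,b);q=q[abs(q[:,2]-.28)<.006]
    r=cv2.minAreaRect(q[:,:2].astype(np.float32)); print(n,len(q),"z",np.median(q[:,2]),r,np.round(cv2.boxPoints(r),4).tolist())
# template in rack
q=sel(S,(325,255,375,350)); 
for lo,hi in((.03,.08),(.08,.128),(.13,.2)):
    k=q[(q[:,2]>lo)&(q[:,2]<hi)]; 
    if len(k): print(lo,len(k),np.round(np.percentile(k,[2,10,50,90,98],axis=0),4).tolist())
q=sel(T,(365,190,418,260));
for lo,hi in((.11,.14),(.14,.2),(.09,.113)):
    k=q[(q[:,2]>lo)&(q[:,2]<hi)]
    if len(k): print("top",lo,len(k),np.round(np.percentile(k,[2,50,98],axis=0),4).tolist())
    if len(k)>20: print(cv2.minAreaRect(k[:,:2].astype(np.float32)))
im,_=capture("side")
a=cv2.resize(im[250:370,310:430],None,fx=4.5,fy=4.5,interpolation=cv2.INTER_CUBIC)[:,:400]
a=cv2.resize(im[255:355,320:380],(330,550),interpolation=cv2.INTER_CUBIC)
b=cv2.resize(im[110:235,235:325],(396,550),interpolation=cv2.INTER_CUBIC)
save("pics/crop1.png",np.hstack([a,b]))
```

```text
top 9665 z 0.28119479232846545 ((0.3821903169155121, 0.3646225333213806), (0.3417099416255951, 0.26662585139274597), 48.2562141418457) [[0.16899999976158142, 0.32589998841285706], [0.367900013923645, 0.14839999377727509], [0.5953999757766724, 0.4032999873161316], [0.39649999141693115, 0.5809000134468079]]
side 5034 z 0.28024560299542456 ((0.4332524240016937, 0.5462086796760559), (0.7982308864593506, 0.3778965175151825), 73.3404769897461) [[0.13779999315738678, 0.21799999475479126], [0.4997999966144562, 0.10970000177621841], [0.7286999821662903, 0.8744000196456909], [0.3666999936103821, 0.982699990272522]]
0.03 462 [[0.4355, -0.1955, 0.0302], [0.442, -0.1943, 0.032], [0.4478, -0.1533, 0.0536], [0.4546, -0.1083, 0.0783], [0.5161, -0.1046, 0.0795]]
0.08 752 [[0.4369, -0.1951, 0.0811], [0.4408, -0.1914, 0.0859], [0.4479, -0.1497, 0.1], [0.4961, -0.1075, 0.1249], [0.516, -0.0982, 0.1265]]
0.13 419 [[0.4449, -0.1686, 0.1322], [0.4455, -0.168, 0.1351], [0.4484, -0.1477, 0.1698], [0.4531, -0.1274, 0.1923], [0.4553, -0.1231, 0.1933]]
top 0.11 130 [[0.4424, -0.196, 0.1101], [0.453, -0.1448, 0.122], [0.5634, -0.0937, 0.1377]]
((0.5035853385925293, -0.14854392409324646), (0.09847889095544815, 0.11866884678602219), 83.37399291992188)
top 0.14 75 [[0.4441, -0.1642, 0.1409], [0.4491, -0.1394, 0.1905], [0.455, -0.1201, 0.1967]]
((0.4496230483055115, -0.1423913985490799), (0.045299068093299866, 0.008410927839577198), 85.06253814697266)
top 0.09 199 [[0.4412, -0.2018, 0.0903], [0.5548, -0.1503, 0.1028], [0.5702, -0.0936, 0.1124]]
((0.5039944052696228, -0.1489683985710144), (0.1006191074848175, 0.13272538781166077), 83.8663101196289)
```

View pics/crop1.png

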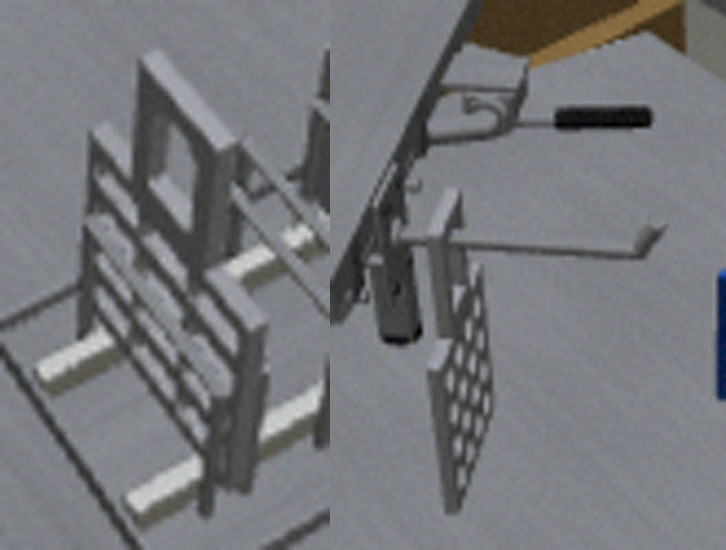

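Candidates: rack plate at side px (350,305) has oblong windows and stands in the rack, so I choose that one. Round-hole template at (264,190) is hanging. Blue one at (338,183) is a look-alike, and the cover plate at (395,292) has no tab. The crop confirms oblong windows plus tab. Next I measure poses precisely.

Run:
```python
from h import *
S=np.load("side0.npy");T=np.load("top0.npy")
n=np.array([.746,-.666]);t=np.array([.666,.746]);o=np.array([.4817,.2759])
def rf(P): # a: out from front edge, b: along -y riser from centre
    d=P[...,:2]-o; return np.stack([d@n,d@t,P[...,2]],-1)
# front lip face from side cam
for nm,P in(("side",S),("top",T)):
    R=rf(P); v=~np.isnan(P[...,0])
    m=v&(R[...,2]>.274)&(R[...,2]<.287)&(abs(R[...,1])<.16)&(R[...,0]>-.03)&(R[...,0]<.03)
    for b0 in(-.15,-.1,-.05,0,.05,.1,.15):
        k=R[m&(abs(R[...,1]-b0)<.012)]; 
        if len(k): print(nm,"edge b",b0,"a max",np.round(np.percentile(k[:,0],[90,97,100]),4))
    k=R[v&(R[...,0]>.06)&(R[...,0]<.135)&(abs(R[...,1])<.16)&(R[...,2]>.225)&(R[...,2]<.28)]
    print(nm,"hook bar/lever cand",len(k))
    for b0 in np.arange(-.16,.2,.02):
        q=k[abs(k[:,1]-b0)<.01]
        if len(q): print("  b",round(b0,2),len(q),np.round(np.median(q,0),4),np.round(q.min(0),3),np.round(q.max(0),3))
    k=R[v&(R[...,0]>.135)&(R[...,0]<.17)&(abs(R[...,1])<.1)&(R[...,2]>.225)&(R[...,2]<.28)]
    if len(k):print(nm,"tip",np.round(np.percentile(k,[0,50,100],axis=0),4).tolist())
    k=R[v&(R[...,0]>.015)&(R[...,0]<.06)&(abs(R[...,1])<.15)&(R[...,2]>.1)&(R[...,2]<.27)]
    if len(k):print(nm,"round",len(k),np.round(np.percentile(k,[2,50,98],axis=0),4).tolist())
# slot template
P=S[255:350,325:375].reshape(-1,3);P=P[(P[:,2]>.03)&(P[:,2]<.19)&(abs(P[:,0]-.448)<.012)]
A=np.c_[P[:,1]+.146,P[:,2]-.1,np.ones(len(P))]
for _ in range(4):
    c=np.linalg.lstsq(A,P[:,0],rcond=None)[0]; r=P[:,0]-A@c; k=abs(r)<max(.003,0);P,A=P[k],A[k]
print("plate x=",c,len(P),np.std(r))
for nm,Q,b in(("bottle",T,(317,156,335,177)),("jar",T,(320,243,342,261)),("blue",T,(263,150,296,176))):
    q=Q[b[1]:b[3],b[0]:b[2]].reshape(-1,3);q=q[q[:,2]>.05];print(nm,np.round(np.nanmedian(q,0),3),np.round(np.nanmin(q,0),3),np.round(np.nanmax(q,0),3), rf(np.nanmedian(q,0)))
```

```text
side edge b -0.15 a max [-0.0047 -0.0041 -0.004 ]
side edge b -0.1 a max [-0.0029 -0.0002  0.0026]
side edge b -0.05 a max [-0.0042 -0.0017  0.0005]
side edge b 0 a max [-0.0045 -0.0039 -0.0035]
side edge b 0.05 a max [-0.005  -0.0042 -0.0041]
side edge b 0.1 a max [-0.0053 -0.0042 -0.0036]
side edge b 0.15 a max [-0.0057 -0.0045 -0.0041]
side hook bar/lever cand 243
  b -0.08 137 [ 0.0994 -0.0798  0.2476] [ 0.06  -0.084  0.24 ] [ 0.133 -0.072  0.258]
  b 0.06 1 [0.0636 0.0675 0.2341] [0.064 0.067 0.234] [0.064 0.067 0.234]
  b 0.08 101 [0.0873 0.079  0.2353] [0.06  0.071 0.229] [0.116 0.089 0.238]
  b 0.1 4 [0.1101 0.0911 0.236 ] [0.106 0.09  0.235] [0.114 0.092 0.237]
side tip [[0.1351, -0.0835, 0.2476], [0.1392, -0.0801, 0.2602], [0.1446, -0.0743, 0.2655]]
side round 987 [[0.0174, -0.1275, 0.1036], [0.0308, -0.0755, 0.2052], [0.0532, 0.0858, 0.2659]]
top edge b -0.15 a max [-0.0089 -0.0073 -0.006 ]
top edge b -0.1 a max [-0.007  -0.0037 -0.0018]
top edge b -0.05 a max [-0.0074 -0.0036 -0.0008]
top edge b 0 a max [-0.0089 -0.0072 -0.006 ]
top edge b 0.05 a max [-0.0089 -0.0072 -0.0
[... 225 characters left out ...]
3 [0.0839 0.0812 0.2364] [0.06  0.072 0.23 ] [0.115 0.09  0.243]
  b 0.1 16 [0.1016 0.0915 0.2361] [0.078 0.09  0.233] [0.111 0.094 0.24 ]
top tip [[0.1362, -0.0799, 0.262], [0.1392, -0.0765, 0.2645], [0.1422, -0.0732, 0.2703]]
top round 463 [[0.0157, -0.1253, 0.1598], [0.0264, 0.0522, 0.2588], [0.057, 0.1116, 0.2682]]
plate x= [ 0.07297611 -0.00201193  0.44750767] 901 0.0011267294765994699
bottle [0.674 0.064 0.095] [0.656 0.036 0.05 ] [0.707 0.087 0.139] [ 0.28456165 -0.03007152  0.09527741]
jar [0.41  0.051 0.085] [0.383 0.019 0.05 ] [0.437 0.075 0.092] [ 0.09627998 -0.21542426  0.08511907]
blue [0.691 0.209 0.104] [0.667 0.163 0.051] [0.717 0.253 0.178] [0.20057258 0.0894982  0.1042315 ]
```

```bash
cat >> h.py <<'E'
def rel(p,yaw=None,R=None):
    "tool-axis normalised row from current measured pose to tool-down pose p, tool y at yaw deg"
    s=readout.read_state(); R0=np.array(s["tcp_rot"]); d=R0.T@(np.array(p)-s["position"])/.2
    w=np.zeros(3)
    if yaw is not None:
        y=np.array([np.cos(np.radians(yaw)),np.sin(np.radians(yaw)),0]);z=np.array([0,0,-1.]);R=np.c_[np.cross(y,z),y,z]
        w=cv2.Rodrigues(R0.T@R)[0].ravel()/np.pi
    print("t",round(s["time_s"],2),"pos",np.round(s["position"],4),"F",np.round(s["force"],1),"open",round(s["opening"],3),"-> row",np.round(d,4),np.round(w,4),"z-axis",np.round(R0[:,2],3))
N=np.array([.746,-.666,0]);Tt=np.array([.666,.746,0]);O=np.array([.4817,.2759,0])-.0045*N
def hk(out,b,z): return O+N*out+Tt*b+[0,0,z]   # out from shelf edge, b along riser -y (hook at -.0775, pivot .0725)
E
python3 -m pendant '[[0,0,-0.4,0,0,0,-1],[0,0,-0.7,0,0,0,-1],[0,0,-1,0,0,0,-1],[0,0,-1,0,0,0,-1],[0,0,-1,0,0,0,-1]]'
python3 -m pendant '[[0,0,-0.3,0,0,0,-1],[-0.2,-0.2,-0.3,0,0,0,-1],[-0.4,-0.4,-0.3,0,0,0,-1],[-0.6,-0.6,-0.3,0,0,0,-1],[-0.78,-0.94,-0.3,0,0,0,-1],[-0.78,-0.94,-0.3,0,0,0,-1],[-0.78,-0.94,-0.3,0,0,0,-1]]'
python3 -c "
from h import *
rel([.4505,-.145,.45],85.7)"
```

```text
time_s: 1.45
position: [0.2688, 0.5665, 0.5017]
tcp_rot: [[-0.904, 0.428, 0.01], [0.428, 0.904, 0.015], [-0.003, 0.018, -1.0]]
force: [0.3, 0.3, 0.1]
opening: 1.001
grasp_force: 0.0
time_s: 2.15
position: [0.3281, 0.3238, 0.5523]
tcp_rot: [[-0.901, 0.434, 0.0], [0.434, 0.901, -0.002], [-0.001, -0.002, -1.0]]
force: [0.1, 0.1, 0.6]
opening: 0.999
grasp_force: 0.0
t 2.15 pos [0.3281 0.3238 0.5523] F [0.1 0.1 0.6] open 0.999 -> row [-1.568  -1.8451  0.5169] [-0.0007  0.0003 -0.119 ] z-axis [ 0.    -0.002 -1.   ]
```

```bash
python3 -m pendant '[[-0.2,-0.2,0,0,0,0,-1],[-0.4,-0.4,0,0,0,-0.04,-1],[-0.6,-0.6,0,0,0,-0.08,-1],[-0.78,-0.92,0,0,0,-0.118,-1],[-0.78,-0.92,0,0,0,-0.118,-1],[-0.78,-0.92,0,0,0,-0.118,-1],[-0.78,-0.92,0,0,0,-0.118,-1]]' | head -2
python3 -c "
from h import *
rel([.4505,-.145,.35],85.7)"
```

```text
time_s: 2.85
position: [0.391, 0.0937, 0.5519]
t 2.85 pos [0.391  0.0937 0.5519] F [ 0.5  1.  -0.3] open 1.006 -> row [-0.3878 -1.1678  1.0091] [ 0.0001 -0.0001 -0.0003] z-axis [-0.  0. -1.]
```

```bash
python3 -m pendant '[[-0.2,-0.2,0,0,0,0,-1],[-0.3,-0.45,0.1,0,0,0,-1],[-0.388,-0.7,0.2,0,0,0,-1],[-0.388,-0.95,0.3,0,0,0,-1],[-0.388,-1,0.5,0,0,0,-1],[-0.388,-1,0.6,0,0,0,-1],[-0.388,-1,0.6,0,0,0,-1]]' | head -2
python3 -c "
from h import *
for n in('side','top'):
    im,P=cloud(n);
    s=P.reshape(-1,3);k=s[(s[:,2]>.14)&(s[:,2]<.205)&(abs(s[:,0]-.45)<.025)&(abs(s[:,1]+.145)<.04)]
    print(n,len(k),np.round(np.percentile(k,[2,50,98],axis=0),4).tolist(),look_for('slot_template',n)[:2])
rel([.4505,-.145,.221],85.7)"
```

```text
time_s: 3.55
position: [0.4522, -0.1088, 0.4283]
side 335 [[0.4449, -0.1689, 0.1424], [0.4484, -0.1494, 0.1798], [0.4554, -0.1229, 0.1937]] [{'extent': [337.5, 265.4, 365.9, 343.1], 'conf': 0.93}]
top 10 [[0.4439, -0.1636, 0.1569], [0.4447, -0.1557, 0.1732], [0.4456, -0.1484, 0.1912]] []
t 3.75 pos [ 0.4544 -0.1092  0.4341] F [0.6 0.4 0.1] open 1.002 -> row [ 0.011  -0.1791  1.0655] [-0.0003  0.0011  0.0016] z-axis [ 0.004 -0.001 -1.   ]
```

```bash
python3 -m pendant '[[0.01,-0.18,0.1,0,0,0,-1],[0.01,-0.18,0.3,0,0,0,-1],[0.01,-0.18,0.5,0,0,0,-1],[0.01,-0.18,0.65,0,0,0,-1],[0.01,-0.18,0.65,0,0,0,-1],[0.01,-0.18,0.65,0,0,0,-1],[0.01,-0.18,0.65,0,0,0,-1]]' | head -2
python3 -c "
from h import *
im,P=cloud('side');save('pics/g1.png',im,(300,200,430,360),3)
rel([.4505,-.145,.221],85.7)"
```

```text
time_s: 4.45
position: [0.4503, -0.1463, 0.3047]
t 4.5 pos [ 0.4502 -0.1463  0.3047] F [-0.7  0.7 -0.5] open 0.995 -> row [0.0009 0.0079 0.4182] [-0.0008  0.0016  0.0012] z-axis [ 0.005 -0.003 -1.   ]
```

View pics/g1.png

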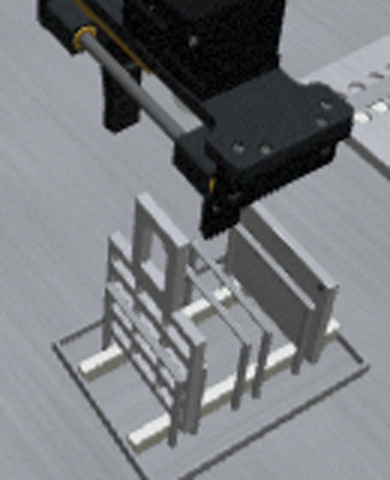

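The gripper straddles the tab: fingers at crop px (120,110) and (220,220), with the tab top at (163,220) below their middle. Descending and closing.

```bash
python3 -m pendant '[[0,0,0.15,0,0,0,-1],[0,0,0.3,0,0,0,-1],[0,0,0.42,0,0,0,-1],[0,0,0.42,0,0,0,-1],[0,0,0.42,0,0,0,1],[0,0,0.42,0,0,0,1],[0,0,0.42,0,0,0,1],[0,0,0.42,0,0,0,1]]'
python3 -m pendant '[[0,0,0,0,0,0,1],[0,0,0,0,0,0,1],[0,0,0,0,0,0,1],[0,0,0,0,0,0,1]]'
```

```text
time_s: 5.3
position: [0.4492, -0.1462, 0.2194]
tcp_rot: [[-0.997, 0.072, 0.002], [0.072, 0.997, -0.001], [-0.002, -0.001, -1.0]]
force: [-0.6, 0.2, -0.2]
opening: 0.723
grasp_force: 0.0
time_s: 5.7
position: [0.4488, -0.1459, 0.2184]
tcp_rot: [[-0.997, 0.072, 0.0], [0.072, 0.997, -0.0], [-0.0, -0.0, -1.0]]
force: [0.5, 1.4, 2.6]
opening: 0.529
grasp_force: 30.0
```

```bash
python3 -m pendant '[[0,0,-0.1,0,0,0,1],[0,0,-0.25,0,0,0,1],[0,0,-0.4,0,0,0,1],[0,0,-0.6,0,0,0,1],[0,0,-0.8,0,0,0,1],[0,0,-1,0,0,0,1],[0,0,-1,0,0,0,1],[0,0,-1,0,0,0,1]]'
python3 -c "
from h import *
im,P=cloud('side');save('pics/g2.png',im,(280,130,440,370),2.5)
rel(hk(.19,-.0775,.42),48.2)"
```

```text
time_s: 6.5
position: [0.4484, -0.1458, 0.4183]
tcp_rot: [[-0.997, 0.072, 0.0], [0.072, 0.997, -0.0], [-0.0, -0.0, -1.0]]
force: [-0.9, 0.5, -2.3]
opening: 0.522
grasp_force: 30.0
t 6.55 pos [ 0.4478 -0.1454  0.417 ] F [-0.7 -0.2 -3. ] open 0.525 -> row [-0.5151  1.2403 -0.0148] [ 1.000e-04 -9.000e-04  2.093e-01] z-axis [-0.002  0.001 -1.   ]
```

View pics/g2.png

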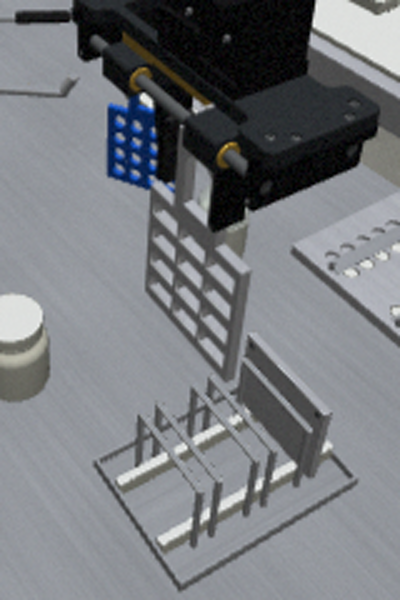

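The template is out and hangs straight between the fingers (crop px 195,250), and the rack is otherwise undisturbed. Moving to a standoff in front of the hook.

```bash
python3 -m pendant '[[-0.05,0.12,0,0,0,0.03,1],[-0.15,0.3,0,0,0,0.07,1],[-0.25,0.5,0,0,0,0.11,1],[-0.35,0.7,0,0,0,0.15,1],[-0.45,0.85,0,0,0,0.19,1],[-0.515,1,0,0,0,0.21,1],[-0.515,1,0,0,0,0.21,1],[-0.515,1,0,0,0,0.21,1]]' | tail -3
python3 -c "
from h import *
rel(hk(.19,-.0775,.42),48.2)"
```

```text
force: [-0.8, -1.1, -2.2]
opening: 0.528
grasp_force: 30.0
t 7.35 pos [0.565  0.0467 0.4154] F [-0.8 -1.1 -2.2] open 0.528 -> row [ 0.1465  0.19   -0.0231] [-0.0013 -0.0014  0.    ] z-axis [-0.006 -0.    -1.   ]
```

```bash
python3 -m pendant '[[0.1,0.1,0,0,0,0,1],[0.146,0.19,0.1,0,0,0,1],[0.146,0.19,0.25,0,0,0,1],[0.146,0.19,0.4,0,0,0,1],[0.146,0.19,0.52,0,0,0,1],[0.146,0.19,0.52,0,0,0,1],[0.146,0.19,0.52,0,0,0,1],[0.146,0.19,0.52,0,0,0,1]]' | tail -3
python3 - <<'E'
from h import *
rel(hk(.19,-.0775,.3134),48.2)
for n in("side","top"):
    im,P=cloud(n); D=P-O; R=np.stack([D@N,D@Tt,P[...,2]],-1); v=~np.isnan(P[...,0])
    f=lambda c:np.round(np.percentile(R[v&c],[1,50,99],axis=0),4).tolist() if (v&c).sum()>3 else None
    a,b,z=R[...,0],R[...,1],R[...,2]
    print(n,"bar",f((a>.07)&(a<.135)&(abs(b+.078)<.02)&(abs(z-.245)<.015)))
    print("own body",f((abs(a-.19)<.025)&(abs(b+.078)<.07)&(z>.1)&(z<.215)))
    print("own tab",f((abs(a-.19)<.015)&(abs(b+.078)<.03)&(z>.225)&(z<.295)))
    print("round tab",f((a>.02)&(a<.06)&(abs(b+.078)<.03)&(z>.252)&(z<.27)))
    print("round body",f((a>.01)&(a<.065)&(abs(b+.078)<.06)&(z>.1)&(z<.19)))
    if n=="side": save("pics/s3.png",im,(220,60,420,260),3)
    else: save("pics/t3.png",im,(200,130,360,290),3)
E
```

```text
force: [0.6, -0.4, -1.3]
opening: 0.523
grasp_force: 30.0
t 8.15 pos [0.5702 0.0932 0.3156] F [ 0.6 -0.4 -1.3] open 0.523 -> row [ 0.0109 -0.001   0.011 ] [ 0.0005  0.0007 -0.0009] z-axis [ 0.003 -0.    -1.   ]
side bar [[0.0711, -0.0832, 0.2411], [0.102, -0.0798, 0.248], [0.1347, -0.0737, 0.2515]]
own body [[0.191, -0.1288, 0.1175], [0.1974, -0.125, 0.1681], [0.199, -0.0305, 0.2148]]
own tab [[0.1817, -0.1079, 0.2251], [0.1929, -0.1014, 0.2365], [0.2006, -0.0904, 0.2673]]
round tab [[0.0283, -0.101, 0.2523], [0.0337, -0.0811, 0.261], [0.0416, -0.0553, 0.2629]]
round body [[0.0286, -0.128, 0.1005], [0.0354, -0.0901, 0.1475], [0.0368, -0.0277, 0.1895]]
top bar None
own body None
own tab None
round tab [[0.022, -0.0987, 0.2526], [0.0303, -0.0763, 0.2627], [0.0412, -0.0533, 0.2671]]
round body [[0.0259, -0.0842, 0.1222], [0.026, -0.0584, 0.1491], [0.0261, -0.031, 0.1892]]
```

View pics/s3.png

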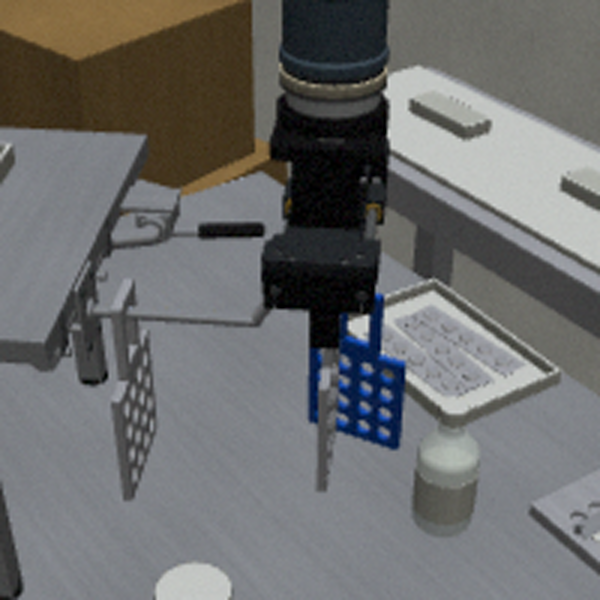

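```bash
python3 -m pendant '[[0.05,0,0,0,0,0,1],[0.13,0,0,0,0,0,1],[0.21,0,0,0,0,0,1],[0.29,0,0,0,0,0,1],[0.37,0,0,0,0,0,1],[0.43,0,0,0,0,0,1],[0.43,0,0,0,0,0,1],[0.43,0,0,0,0,0,1]]'
python3 - <<'E'
from h import *
rel(hk(.105,-.0775,.2884),48.2)
im,P=cloud("side"); D=P-O; R=np.stack([D@N,D@Tt,P[...,2]],-1); v=~np.isnan(P[...,0])
a,b,z=R[...,0],R[...,1],R[...,2]
f=lambda c:np.round(np.percentile(R[v&c],[1,50,99],axis=0),4).tolist() if (v&c).sum()>3 else None
print("own body",f((abs(a-.105)<.03)&(abs(b+.078)<.07)&(z>.1)&(z<.215)))
print("round body",f((a>.01)&(a<.065)&(abs(b+.078)<.06)&(z>.1)&(z<.19)))
save("pics/s4.png",im,(220,80,340,240),3.7)
E
```

```text
time_s: 9.05
position: [0.5056, 0.1516, 0.3145]
tcp_rot: [[-0.745, 0.668, 0.001], [0.668, 0.745, -0.0], [-0.001, 0.0, -1.0]]
force: [-0.2, -0.8, -1.8]
opening: 0.523
grasp_force: 30.0
t 9.05 pos [0.5056 0.1516 0.3145] F [-0.2 -0.8 -1.8] open 0.523 -> row [ 0.0007 -0.0038  0.1304] [ 0.0001  0.0004 -0.0004] z-axis [ 0.001 -0.    -1.   ]
own body [[0.103, -0.1282, 0.1175], [0.1107, -0.0984, 0.1689], [0.112, -0.03, 0.2146]]
round body [[0.0282, -0.1284, 0.1008], [0.0353, -0.0908, 0.1469], [0.0367, -0.0279, 0.1892]]
```

View pics/s4.png

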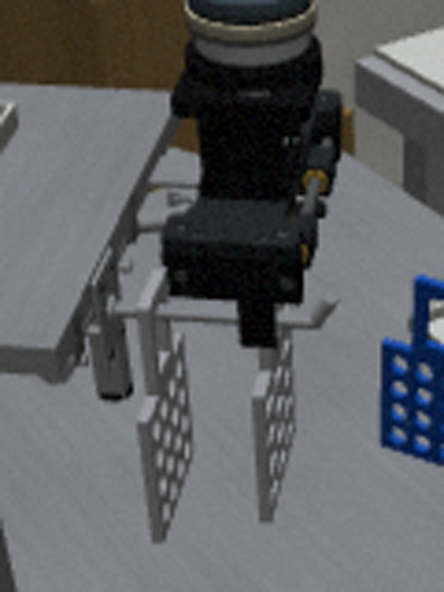

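The template sits over the bar: tip at crop px (330,305), plate at (275,430). The first template at (165,430) has not moved. Lowering onto the bar.

```bash
python3 -m pendant '[[0,0,0.04,0,0,0,1],[0,0,0.08,0,0,0,1],[0,0,0.11,0,0,0,1],[0,0,0.125,0,0,0,1],[0,0,0.125,0,0,0,1],[0,0,0.125,0,0,0,1],[0,0,0.125,0,0,0,1]]'
```

```text
time_s: 9.8
position: [0.5057, 0.1514, 0.2894]
tcp_rot: [[-0.744, 0.668, 0.0], [0.668, 0.744, 0.0], [-0.0, 0.0, -1.0]]
force: [0.3, 0.8, -2.1]
opening: 0.525
grasp_force: 30.0
```

```bash
python3 -m pendant '[[0,0,0.005,0,0,0,1],[0,0,0.01,0,0,0,1],[0,0,0.01,0,0,0,1],[0,0,0.01,0,0,0,1]]' | sed -n '2p;4p'; python3 -m pendant '[[0,0,0.005,0,0,0,1],[0,0,0.01,0,0,0,1],[0,0,0.01,0,0,0,1],[0,0,0.01,0,0,0,1]]'| sed -n '2p;4p'
```

```text
position: [0.5057, 0.1514, 0.2881]
force: [-1.8, 1.1, 5.9]
position: [0.5058, 0.1515, 0.2878]
force: [-5.0, -0.3, 15.5]
```

```bash
python3 -m pendant '[[0,0,-0.01,0,0,0,1],[0,0,-0.01,0,0,0,1],[0,0,-0.01,0,0,0,1]]' | sed -n '2p;4p'; python3 -m pendant '[[0,0,0,0,0,0,-0.2],[0,0,0,0,0,0,-0.3],[0,0,0,0,0,0,-0.6],[0,0,0,0,0,0,-1],[0,0,0,0,0,0,-1],[0,0,0,0,0,0,-1],[0,0,0,0,0,0,-1],[0,0,0,0,0,0,-1]]'
python3 -m pendant '[[0,0,0,0,0,0,-1],[0,0,0,0,0,0,-1],[0,0,0,0,0,0,-1],[0,0,0,0,0,0,-1],[0,0,0,0,0,0,-1],[0,0,0,0,0,0,-1]]' | tail -2
cat > chk.py <<'E'
from h import *
im,P=cloud("side"); D=P-O; R=np.stack([D@N,D@Tt,P[...,2]],-1); v=~np.isnan(P[...,0])
a,b,z=R[...,0],R[...,1],R[...,2]
f=lambda c:np.round(np.percentile(R[v&c],[1,50,99],axis=0),4).tolist() if (v&c).sum()>3 else None
print("own body",f((abs(a-.105)<.03)&(abs(b+.078)<.07)&(z>.07)&(z<.215)))
print("round body",f((a>.01)&(a<.065)&(abs(b+.078)<.06)&(z>.1)&(z<.19)))
E
python3 chk.py;python3 -c "
from h import *
rel(hk(.105,-.0775,.42),48.2)"
```

```text
position: [0.5058, 0.1515, 0.288]
force: [-1.8, -0.5, 7.4]
time_s: 11.7
position: [0.5055, 0.1514, 0.2872]
tcp_rot: [[-0.744, 0.668, -0.0], [0.668, 0.744, -0.0], [-0.0, -0.0, -1.0]]
force: [0.3, -0.5, -0.0]
opening: 0.991
grasp_force: 0.0
opening: 1.001
grasp_force: 0.0
own body [[0.1032, -0.1284, 0.0915], [0.1107, -0.0963, 0.1498], [0.112, -0.0294, 0.2107]]
round body [[0.0283, -0.1281, 0.1004], [0.0354, -0.0897, 0.1472], [0.0368, -0.0278, 0.1891]]
t 12.35 pos [0.5055 0.1514 0.2872] F [ 0.2 -0.4  0. ] open 0.998 -> row [ 0.001  -0.0024 -0.6638] [-0.      0.     -0.0007] z-axis [ 0. -0. -1.]
```

```bash
python3 -m pendant '[[0,0,-0.05,0,0,0,-1],[0,0,-0.12,0,0,0,-1],[0,0,-0.25,0,0,0,-1],[0,0,-0.45,0,0,0,-1],[0,0,-0.66,0,0,0,1],[0,0,-0.66,0,0,0,1],[0,0,-0.66,0,0,0,1],[0,0,-0.66,0,0,0,1]]'|tail -3
python3 chk.py
cat > lev.py <<'E'
from h import *
for n in("side","top"):
    im,P=cloud(n); D=P-O; R=np.stack([D@N,D@Tt,P[...,2]],-1); 
    k=R[(abs(P[...,2]-.2345)<.008)&(R[...,0]>.0)&(R[...,0]<.14)&(R[...,1]>0.03)&(R[...,1]<.19)]
    k=k[np.hypot(k[:,0]-.028,k[:,1]-.0725)>.045]
    if len(k)>5:
        c=cv2.fitLine(k[:,:2].astype(np.float32),cv2.DIST_HUBER,0,.01,.01).ravel()
        print(n,len(k),np.round(np.percentile(k,[1,50,99],axis=0),4).tolist(),"line",np.round(c,4))
E
python3 lev.py
```

```text
force: [-0.1, 0.2, -0.9]
opening: 0.72
grasp_force: 0.0
own body [[0.1031, -0.1283, 0.0924], [0.1106, -0.0973, 0.1532], [0.112, -0.0291, 0.2129]]
round body [[0.0283, -0.1286, 0.1003], [0.0354, -0.0912, 0.1465], [0.0366, -0.0288, 0.1893]]
side 87 [[0.0748, 0.0712, 0.2308], [0.0976, 0.0788, 0.2355], [0.1204, 0.0907, 0.2382]] line [0.9753 0.2207 0.1032 0.0795]
```

```bash
python3 -m pendant '[[0,0.1,0,0,0,0,1],[0,0.3,0,0,0,0,1],[0,0.5,0,0,0,0,1],[0,0.535,0,0,0,0,1],[0,0.535,0,0,0,0,1],[0,0.535,0.1,0,0,0,1],[0,0.535,0.3,0,0,0,1],[0,0.535,0.3,0,0,0,1]]'|tail -3
python3 -c "
from h import *
rel(hk(.105,.03,.29),48.2)"; python3 lev.py
```

```text
force: [-0.1, 0.1, -0.8]
opening: 0.005
grasp_force: 0.0
t 14.1 pos [0.5731 0.2293 0.3538] F [-0.1  0.1 -0.8] open 0.005 -> row [-0.0089  0.023   0.3185] [-0.0037 -0.0025 -0.001 ] z-axis [-0.014 -0.003 -1.   ]
side 90 [[0.0748, 0.0702, 0.2306], [0.0972, 0.0795, 0.2356], [0.1203, 0.0931, 0.2381]] line [0.988  0.1542 0.0984 0.0792]
```

```bash
python3 -m pendant '[[0,0,0.1,0,0,0,1],[0,0,0.2,0,0,0,1],[0,0,0.3,0,0,0,1],[0,0,0.345,0,0,0,1],[0,0,0.345,0,0,0,1],[0,0,0.345,0,0,0,1]]'|tail -3
python3 -c "
from h import *
rel(hk(.105,.055,.29),48.2)
D=readout.read_state()['position']-O;print('out,b',D@N,D@Tt)"
```

```text
force: [-0.6, -0.1, -0.3]
opening: 0.007
grasp_force: 0.0
t 14.8 pos [0.5778 0.231  0.2919] F [-0.6 -0.1 -0.3] open 0.007 -> row [0.0058 0.1222 0.0097] [ 0.0007  0.0005 -0.0007] z-axis [ 0.003  0.    -1.   ]
out,b 0.10608577244184772 0.030556458069909125
```

```bash
python3 -m pendant '[[0,0.06,0.01,0,0,0,1],[0.005,0.12,0.01,0,0,0,1],[0.002,0.18,0.01,0,0,0,1],[0,0.23,0.01,0,0,0,1],[0,0.28,0.01,0,0,0,1],[0.025,0.35,0.01,0,0,0,1],[0.05,0.414,0.01,0,0,0,1],[0.05,0.414,0.01,0,0,0,1]]'|tail -3
python3 lev.py;python3 -c "
from h import *
D=readout.read_state()['position']-O;print('out,b',D@N,D@Tt)"
```

```text
force: [0.0, 0.5, -0.7]
opening: 0.009
grasp_force: 0.0
side 81 [[0.0572, 0.1018, 0.2269], [0.0864, 0.1072, 0.235], [0.1062, 0.1246, 0.2417]] line [ 0.9771 -0.213   0.0802  0.1094]
out,b 0.09565668093606239 0.11383625070847785
```

```bash
python3 -m pendant '[[0.044,0.058,0,0,0,0,1],[0.1,0.108,0,0,0,0,1],[0.155,0.135,0,0,0,0,1],[0.207,0.16,0,0,0,0,1],[0.235,0.17,0,0,0,0,1],[0.246,0.17,0,0,0,0,1],[0.246,0.17,0,0,0,0,1]]'|tail -3
python3 lev.py;python3 -c "
from h import *
save('pics/l5.png',capture('side')[0],(220,50,350,180),4)
D=readout.read_state()['position']-O;print('out,b',D@N,D@Tt)"
```

```text
force: [4.1, -4.4, -1.0]
opening: 0.004
grasp_force: 2.8
side 59 [[0.0212, 0.1343, 0.2268], [0.0468, 0.1389, 0.2351], [0.0594, 0.1594, 0.2423]] line [ 0.9603 -0.2791  0.0461  0.1399]
out,b 0.04803916025962524 0.14740036956898397
```

View pics/l5.png

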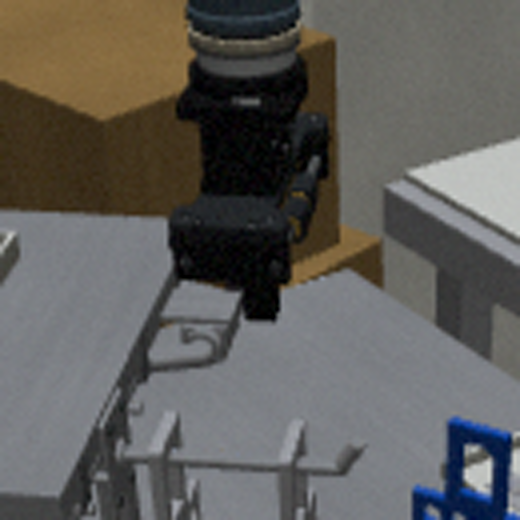

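Lever is hidden behind the finger at (260,305); both templates hang still at (165,440) and (295,450). Pushing 6 N out already; press a little further to find the stop.

```bash
python3 -m pendant '[[0.01,0,0,0,0,0,1],[0.01,0,0,0,0,0,1],[0.01,0,0,0,0,0,1]]'|sed -n '2p;4p'; python3 -m pendant '[[0.01,0,0,0,0,0,1],[0.01,0,0,0,0,0,1],[0.01,0,0,0,0,0,1]]'|sed -n '2p;4p';python3 -c "
from h import *
D=readout.read_state()['position']-O;print('out,b',D@N,D@Tt)"
```

```text
position: [0.6121, 0.3571, 0.2885]
force: [5.7, -6.4, -2.2]
position: [0.6118, 0.3573, 0.2885]
force: [8.0, -9.3, -2.2]
out,b 0.04739813971842666 0.14737723848748668
```

The finger has stalled with force rising, so the lever is at its stop. Backing off outward and up.

```bash
python3 -m pendant '[[-0.03,0,0,0,0,0,1],[-0.1,0,0,0,0,0,1],[-0.2,0,0,0,0,0,1],[-0.2,0,-0.15,0,0,0,1],[-0.2,0,-0.35,0,0,0,1],[-0.2,0,-0.55,0,0,0,1],[-0.2,0,-0.75,0,0,0,1],[-0.2,0,-0.75,0,0,0,1]]'|tail -3
python3 -m pendant '[[-0.2,0,-0.2,0,0,0,1],[-0.4,0,-0.2,0,0,0,1],[-0.6,0,-0.2,0,0,0,1],[-0.6,0,-0.2,0,0,0,1],[-0.6,0,-0.2,0,0,0,1]]'|head -2
python3 chk.py; python3 lev.py; python3 -c "
from h import *
a=capture('side')[0][90:250,225:345];b=capture('top')[0][150:250,200:320]
save('pics/f6.png',np.hstack([cv2.resize(a,(375,500)),cv2.resize(b,(420,500))]))"
```

```text
force: [-0.1, 0.4, 1.8]
opening: 0.005
grasp_force: 0.0
time_s: 18.45
position: [0.728, 0.2517, 0.4765]
own body [[0.1031, -0.1283, 0.092], [0.1105, -0.0978, 0.1541], [0.112, -0.0294, 0.2134]]
round body [[0.0282, -0.1287, 0.1005], [0.0354, -0.0931, 0.1472], [0.0367, -0.0279, 0.1893]]
side 24 [[0.0207, 0.1312, 0.2313], [0.0315, 0.153, 0.2358], [0.0369, 0.1653, 0.2378]] line [ 0.3157 -0.9488  0.0308  0.152 ]
```

View pics/f6.png

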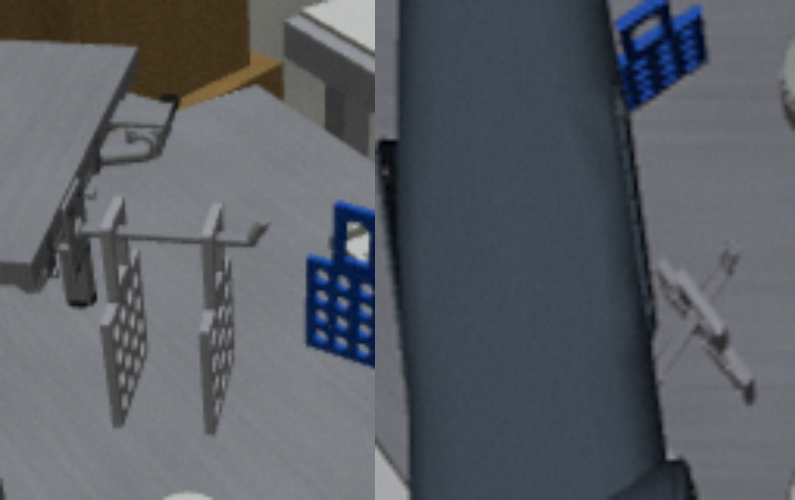

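```bash
python3 -m pendant '[[0,-0.2,0,0,0,0,1],[0,-0.4,0,0,0,0,1],[0,-0.6,0,0,0,0,1],[0,-0.8,0,0,0,0,1],[0,-1,0,0,0,0,1],[0,-1,0,0,0,0,1]]'|head -2
python3 -m pendant '[[0,-0.2,0,0,0,0,1],[0,-0.4,0,0,0,0,1],[0,-0.6,0,0,0,0,1],[0,-0.8,0,0,0,0,1],[0,-0.8,0,0,0,0,1],[0,-0.8,0,0,0,0,1]]'|head -2
python3 lev.py; python3 -c "
from h import *
a=capture('side')[0][90:160,225:305];im,P=cloud('top');b=im[150:250,200:320]
D=P-O; R=np.stack([D@N,D@Tt,P[...,2]],-1);hsv=im.max(-1)
m=(hsv<60)&(abs(R[...,0]-.04)<.06)&(R[...,1]>.08)&(R[...,1]<.2)&(abs(P[...,2]-.235)<.02);k=R[m];print(len(k),np.round(np.percentile(k,[2,50,98],axis=0),4).tolist());print(cv2.minAreaRect(k[:,:2].astype(np.float32)),cv2.fitLine(k[:,:2].astype(np.float32),2,0,.01,.01).ravel())
save('pics/f7.png',np.hstack([cv2.resize(a,(375,500)),cv2.resize(b,(420,500))]))"
```

```text
time_s: 19.3
position: [0.5896, 0.1027, 0.4793]
time_s: 19.9
position: [0.4868, -0.0142, 0.4791]
side 24 [[0.0212, 0.1276, 0.233], [0.0318, 0.1531, 0.2359], [0.0376, 0.1649, 0.2378]] line [ 0.2852 -0.9585  0.0309  0.1527]
top 101 [[0.0177, 0.1212, 0.231], [0.0272, 0.1442, 0.2365], [0.0352, 0.1679, 0.2412]] line [ 0.0694 -0.9976  0.0268  0.1446]
94 [[0.0192, 0.1188, 0.2324], [0.0276, 0.1428, 0.2367], [0.0351, 0.1633, 0.2442]]
((0.025801820680499077, 0.1369389295578003), (0.06111948564648628, 0.022653944790363312), 80.13775634765625) [0.01324754 0.99991226 0.02733688 0.14278357]
```

View pics/f7.png

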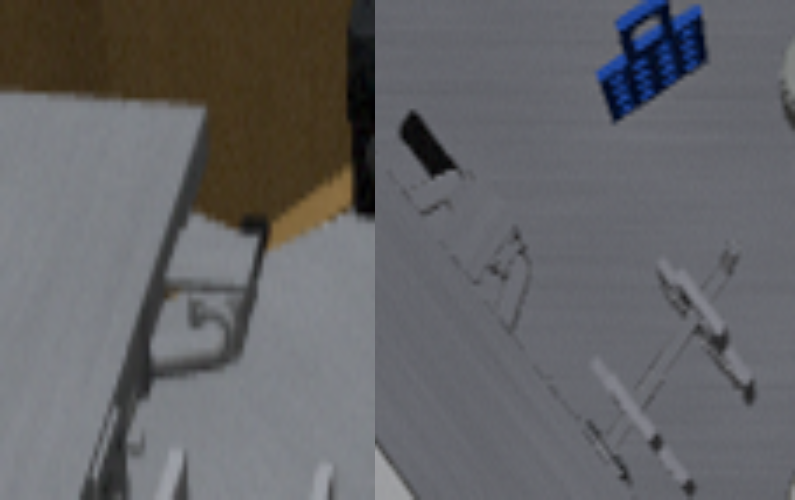

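The lever grip at (428,145) lies parallel to the shelf edge within about 1°. Both templates hang free, at (640,430) and (705,320), well apart. Handing in.

```bash
python3 -c "
from h import *
print(bot.hand_in())"
```

```text
the job is handed in; nothing more can be done
None
```

The slotted template hangs on the drying hook about 65–70 mm in front of the first template, which did not move. The air valve lever was then pushed to its stop and lies along the shelf's front edge; the job is handed in at about 20 s.

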